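# Couple the tube-rack carriage to its drive

## Robot

A 7-joint arm with a two-finger parallel gripper is mounted at the origin on the work surface. World frame = base frame: x ahead of the robot, y to its left, z up, the work surface at z = 0. Lengths are in m, angles in degrees, forces in N, time in s.
With the tool pointing down it reaches from about 0.425 to 0.875 m from the base axis. Payload 4.7 kg.
Tool frame: the origin (TCP) lies on the mounting face of the last link; the fingertips stand 182 mm ahead of it and the grasp point (between the pads) lies env.grip_depth ahead of it (env.grip_depth is the distance from the TCP to the grasp point, in m); x points along the fingers, y is the direction in which the jaws open and shut, and the axes are right-handed (so a half turn about x gives the same grasp; the last joint's range is limited). The gripper opens to 87 mm and grips with 3 to 60 N. Pads are 19 mm wide; open, the fingers measure 117 mm over their backs; the gripper's body (75 mm by 190 mm) begins 51 mm behind the grasp point.
Start: joints at [74.49, 18.392, -4.016, 83.108, 1.295, 78.541, -3.26], TCP at [0.183, -0.624, 0.405] pointing down, gripper open.
Joint ranges: [-163.93, 163.93], [-17.29, 119.83], [-79.2, 71.16], [3.27, 140.29], [-89.18, 269.18], [5.43, 117.66], [-154.24, 154.24]. Speed limits (degrees/s): [147.25, 147.25, 180, 180, 180, 180, 180].

## Interface

Orientations are given as [roll, pitch, yaw] about the fixed x, y, z axes, in that order (R = Rz(yaw) Ry(pitch) Rx(roll)).
In Python, from cell import sensors, viewer, env gives the robot as it stands.
- The arm moves only by the tool carry_out, never from a script. Its argument "moves" is a list of rows, each a list of 4 numbers: the shift along the world's x, y, z in cm, then the turn about the world's z in rad. In form: [[tx, ty, tz, spin], ...]. A call has 1 to 12 rows; each row shifts and turns the pose as measured when the row begins; what a row does not reach is not made up. A row lasts 1/10 s, in which the tool goes at most 50 mm and 8.59 degrees, less where a joint would pass 70% of its speed; a pose out of reach is approached as far as the arm can. A call with a gripper value outside its range is refused whole. "hand" is the finger opening in cm, from 0 to 8.7, set as the call begins (left out, the last holds). The fingers move at their own pace and stop on an object; "force" is the grip in N (left out, the last holds). Time passes only in rows, so rows that do not move let the fingers close. It gives the time, the measured TCP pose, the force and the opening at its end, in the units of the state.
- sensors.get_obs(): the state, without advancing time (a new reading comes with each control period).
- viewer.read_camera(name): name is "side" or "top" or "wrist"; returns the picture (384x512x3 uint8, red, green, blue); there is no depth.
- viewer.camera_model(name): a dict with "K" (3x3 intrinsics, pixels), "dist_coeffs" ([k1, k2, p1, p2, k3] as OpenCV has them; the pictures are not rectified), "extrinsics" (4x4, takes a point from world to camera coordinates). Camera axes: x right, y down, z forward; pixel columns grow to the right and rows downward; lengths in m; the calibration is good to about 2 mm. A picture is of the moment at which its call begins: read the wrist's pose just before it. camera_model takes no time and is no camera call; for the wrist camera it gives the pose at the moment of the call.
- env.sign_off(): hands the job in, once; it reports no verdict.
The state is a dict: "time_s": time; "qpos": joint angles; "joint_velocities": joint speeds; "effort": joint torques, N m; "tool_pos": TCP position; "tool_rot": TCP orientation; "force": force on the tool from outside, world axes, zero at the start; "wrist_torque": the same for the moment, N m; "grip_width": finger opening in m.
Only numpy, scipy, OpenCV 4.12 (cv2) and the standard library are available. Lean on these libraries where they do the work, as an engineer would, in place of code of your own. Each camera call takes 0.05 s, during which the arm holds its last target. There are 200 camera calls.

## Task

Hitch the tube-rack carriage to its linear drive: lead its coupler over the ball stud with the red lever still up, press the socket fully down until it snaps home on the ball, then press the red latch lever all the way down and let go. Feel your way onto the ball and do not force anything; leave the bottles and the tip box where they are.

Things in the scene. Friction and masses are not known exactly. Their poses are not given: they have to be found in the camera images.
- carriage: Loose wheeled tube-rack carriage, 0.7 to 1 kg, 275 mm long: coupler at the nose, drawbar, rack on two wheels. Origin on the deck straight under the socket; own +x forward to the nose, +z up. It stands on the wheels and a prop foot (18 mm wide, x -62 mm). Nose-heavy by a little: lift only the nose, by the coupler, about 40 mm, and lead it; the wheels stay on the deck and roll or slide.
- rack (a point): Middle of the top of the tubes (carriage x -190, z 98 mm). White base and black rack with 20 clear tubes, 96 mm wide, x -250 to -130 mm. Grey wheels at x -215, y +-52 mm. The aluminium drawbar runs from rack to coupler: 20 mm wide, z 46 to 60 mm.
- grip (a point): Where to grip the coupler: middle between its two flat upright cheeks (carriage x 0, y 0, z 58 mm). Cheeks left and right, 47 mm apart over the outside, 30 mm long along x, z 39 to 71 mm. The coupler is a round aluminium cup, 44 mm diameter, z 35 to 73 mm, closed on top, open below.
- socket (a point): Socket centre (carriage z 51 mm): the ball's centre lies here when seated. Bore 30.4 mm wide, 14 mm up to its roof, 16 mm down to its mouth: about 1 mm play round the ball; off-centre it wedges and pushes sideways. Two sprung detents in the bore touch the ball when this point is some 16 mm above the ball's centre, resist by 5 to 15 N, then snap under the ball; then the roof lands on it.
- lever_hinge (a point): Hinge of the latch lever, across the coupler, 24 mm behind the socket (carriage x -24, z 54 mm).
- lever_pad (a point): Middle of the top face of the red press pad (24 x 26 mm) at the lever's end: 68 mm behind the hinge and 15.5 mm above it when the lever is down; it swings up and forward about the hinge. The red lever is 18 mm wide, on the carriage's centre line above the drawbar.
- latch (a joint): Latch lever angle, rad: 0 = fully down (latched, hard stop, the pad some 4 mm above the drawbar), 0.62 to 0.82 = up at the start, 0.85 the upper stop. Stiff friction hinge (0.3 N m, 4 to 5 N at the pad), stays where it is left. Its steel jaw swings under the ball as the lever goes down; on a ball not fully home the jaw jams.
- drive: Fixed linear drive: aluminium rail 64 mm wide, black slide block (x -24 to 30 mm, 72 mm wide, top 32 mm above the deck), black motor 58 mm high at x 220 to 284 mm. Origin on the deck under the middle of the block's cross slot; own +x along the rail away from the carriage. More than 35 N of carriage or fingers on drive or stud, a bump included, is forcing: touch at 15 mm/s or less.
- slot (a point): Middle of the cross slot, 54 mm above the deck, at the height of the ball's centre. The steel ball, 28 mm diameter on a 13 mm neck, is clamped in this slot somewhere from 14 mm left to 14 mm right of this point (along the drive's y): nothing here tells where. See it, or feel for it. Exact along x. Seated, the socket centre is at the ball's centre and the prop foot hangs 3 mm clear of the deck.
- bottle_a: Loose small glass bottle with red cap, 56 mm diameter, 100 mm high, origin under its middle. Bystander.
- bottle_b: Second bottle, the same. Bystander.
- tip_box: Loose blue tip box with clear lid, 62 x 84 x 50 mm, origin under its middle. Bystander.

How it is judged:
By the outcome, as a careful person would: the job done as asked, in the order asked, and still so for the second after the job is handed in, with the robot touching nothing.
It also fails if it takes over 72 s, if anything falls off the work surface, if the arm or the gripper's body presses on something with over 40 N, if the wrist force passes 120 N, or if a joint passes its speed limit or range.

## Working session

There is one attempt and no reset: what is moved stays moved. The work goes in short steps, Python scripts to look and compute and a tool call to move; the robot and the scene stay as the last step left them, time stands still between calls to the robot, and variables do not carry over. Pictures are saved under pics/ and viewed, about 8 in all and at most 12, crops included, and the job is handed in when it is done.

Besides the shell and the picture viewer there is one more tool, called after "Call:" in YAML: its name, and indented under it one key for each argument. carry_out: Moves the arm, as the interface text tells. Its arguments: {"type":"object","properties":{"moves":{"type":"array"},"hand":{"type":"number"},"force":{"type":"number"}},"required":["moves"]}

```bash
mkdir -p pics; ls; python3 - <<'E'
from cell import sensors, viewer, env
import cv2
o=sensors.get_obs(); print({k:(v if isinstance(v,float) else [round(float(x),3) for x in v] if hasattr(v,'__len__') else v) for k,v in o.items()}); print(env.grip_depth)
for n in ("side","top"):
    im=viewer.read_camera(n); cv2.imwrite(f"pics/{n}0.png",cv2.resize(im[:,:,::-1],(768,576),interpolation=cv2.INTER_CUBIC))
    m=viewer.camera_model(n); print(n,m)
E
```

```text
pics
{'time_s': 0.0, 'qpos': [74.489, 18.439, -4.017, 83.176, 1.297, 78.54, -3.259], 'joint_velocities': [-0.028, 0.01, 0.029, -0.008, -0.086, -0.01, -0.029], 'effort': [-0.001, -49.129, -0.404, -31.253, -0.064, 0.044, 0.0], 'tool_pos': [0.183, -0.624, 0.404], 'tool_rot': [-86.015, 89.89, 110.308], 'force': [1.32, -0.18, 0.125], 'wrist_torque': [0.021, 0.011, -0.01], 'grip_width': 0.08700211289439734}
0.1635
side {'K': array([[376.13503177,   0.        , 256.54843374],
       [  0.        , 376.13503177, 189.00900248],
       [  0.        ,   0.        ,   1.        ]]), 'dist_coeffs': array([-0.1128072,  0.       ,  0.       ,  0.       ,  0.       ]), 'extrinsics': array([[ 0.86322975, -0.50476079, -0.00713734, -0.50478181],
       [-0.28467566, -0.47507209, -0.83262613,  0.25973753],
       [ 0.41688627,  0.72077948, -0.55378947,  0.58572041],
       [ 0.        ,  0.        ,  0.        ,  1.        ]])}
top {'K': array([[368.03607358,   0.        , 257.58486269],
       [  0.        , 368.03607358, 186.48988135],
       [  0.        ,   0.        ,   1.        ]]), 'dist_coeffs': array([-0.11195115,  0.        ,  0.        ,  0.        ,  0.        ]), 'extrinsics': array([[-0.0233482 , -0.99942092, -0.02475243,  0.03210224],
       [-0.9859415 ,  0.02711674, -0.16487584,  0.58132669],
       [ 0.16545157,  0.0205549 , -0.98600369,  0.97631881],
       [ 0.        ,  0.        ,  0.        ,  1.        ]])}
```

View pics/top0.png

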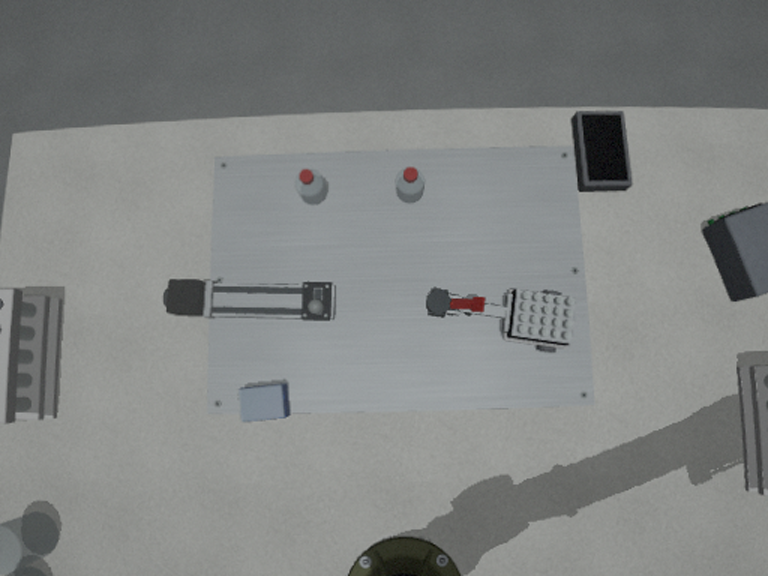

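View pics/side0.png

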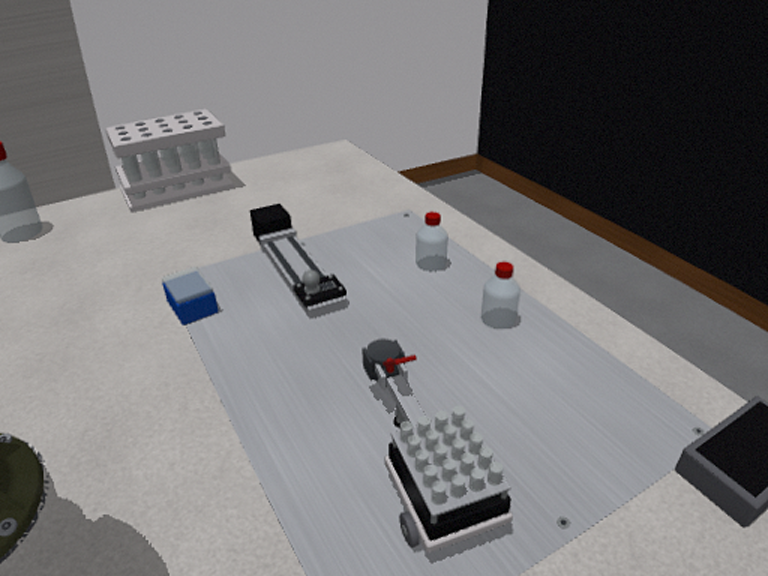

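The top view shows the drive at the left (block at about 318,300; ball 316,307), with its rail running along world +y. The carriage is at the right, with its nose (437,302) facing the drive. The side view agrees with this. Next I'll enlarge both.

```bash
cat > h.py <<'E'
import numpy as np, cv2
from cell import sensors, viewer, env
def p2w(m,uv,z):
    "pixels (original scale) -> world points at height z"
    uv=np.array(uv,float).reshape(-1,1,2)
    n=cv2.undistortPoints(uv,m["K"],np.array(m["dist_coeffs"])).reshape(-1,2)
    R,t=m["extrinsics"][:3,:3],m["extrinsics"][:3,3]
    c=-R.T@t; d=np.c_[n,np.ones(len(n))]@R
    return c+d*((np.broadcast_to(z,len(n))-c[2])/d[:,2])[:,None]
def w2p(m,P):
    R,t=m["extrinsics"][:3,:3],m["extrinsics"][:3,3]
    return cv2.projectPoints(np.array(P,float).reshape(-1,1,3),cv2.Rodrigues(R)[0],t,m["K"],np.array(m["dist_coeffs"]))[0].reshape(-1,2)
def crop(im,x0,y0,x1,y1,s,name):
    c=cv2.resize(im[y0:y1,x0:x1,::-1],None,fx=s,fy=s,interpolation=cv2.INTER_CUBIC); cv2.imwrite("pics/"+name,c); print(name,c.shape)
E
python3 - <<'E'
from h import *
im=viewer.read_camera("top")
a=cv2.resize(im[170:240,100:230],None,fx=6,fy=6,interpolation=cv2.INTER_CUBIC)[:290]
a=cv2.resize(im[180:220,100:230],None,fx=6,fy=6,interpolation=cv2.INTER_CUBIC)
b=cv2.resize(im[185:240,275:395],None,fx=6,fy=6,interpolation=cv2.INTER_CUBIC)
b=cv2.copyMakeBorder(b,0,0,0,60,cv2.BORDER_CONSTANT)
cv2.imwrite("pics/c1.png",np.vstack([a,b])[:,:,::-1]); print(a.shape,b.shape)
E
```

```text
(240, 780, 3) (330, 780, 3)
```

View pics/c1.png

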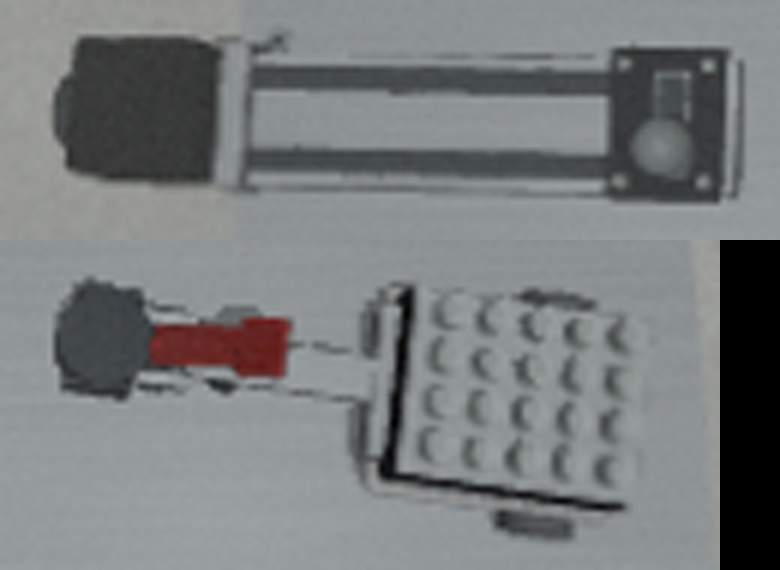

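```bash
cat > geo.py <<'E'
from h import *
m=viewer.camera_model("top")
A=lambda u,v:(100+(u+.5)/6-.5,180+(v+.5)/6-.5)
B=lambda u,v:(275+(u+.5)/6-.5,185+(v-240+.5)/6-.5)
f=lambda l,z:p2w(m,l,z).round(4)
blk=f([A(613,47),A(729,50),A(720,200),A(608,196)],.032); print("block",blk[:,:2])
mid=blk.mean(0); ax=(blk[0]+blk[3]-blk[1]-blk[2])[:2]; print("mid",mid,"yaw",np.degrees(np.arctan2(ax[1],ax[0])), "size",np.linalg.norm(blk[0]-blk[1]),np.linalg.norm(blk[1]-blk[2]))
print("ball",f([A(662,150)],.056),"rail end L mid",f([A(250,55),A(250,190)],.02))
c=f([B(103,340)],.073)[0]
t=f([B(450,310),B(625,335),B(437,447),B(612,468)],.098); r=t.mean(0); print("coupler",c,"rack",r,"dist",np.linalg.norm((c-r)[:2]),"yaw",np.degrees(np.arctan2(*(c-r)[1::-1])))
print("pad",f([B(268,347)],.11), "tubespan",t)
E
python3 geo.py
```

```text
block [[0.5864 0.1767]
 [0.5835 0.1214]
 [0.5124 0.1262]
 [0.5156 0.1791]]
mid [0.549475 0.15085  0.032   ] yaw 86.77324700214737 size 0.05537598757584374 0.07126184112131827
ball [[0.5338 0.1498 0.056 ]] rail end L mid [[0.5894 0.3575 0.02  ]
 [0.5235 0.3557 0.02  ]]
coupler [ 0.535  -0.0744  0.073 ] rack [ 0.504625 -0.259675  0.098   ] dist 0.18774841211046234 yaw 80.68944270752561
pad [[ 0.5254 -0.143   0.11  ]] tubespan [[ 0.5409 -0.2259  0.098 ]
 [ 0.5275 -0.3032  0.098 ]
 [ 0.4808 -0.2165  0.098 ]
 [ 0.4693 -0.2931  0.098 ]]
```

```bash
cat > st.py <<'E'
from h import *
from scipy.spatial.transform import Rotation as Ro
def state(p=True):
    o=sensors.get_obs(); R=Ro.from_euler("xyz",o["tool_rot"],degrees=True).as_matrix()
    y=np.degrees(np.arctan2(R[1,1],R[0,1]))
    if p: print("t",round(o["time_s"],2),"pos",np.round(o["tool_pos"],4),"yaxis yaw",round(y,2),"tilt x",R[:,0].round(3),"F",np.round(o["force"],2),"T",np.round(o["wrist_torque"],2),"w",round(o["grip_width"],4),"q",np.round(o["qpos"],1))
    return o,R
if __name__=="__main__": state()
E
python3 st.py; python3 -c "
from h import *
m=viewer.camera_model('wrist');print(m['K'],m['extrinsics'])"
```

```text
t 0.15 pos [ 0.1825 -0.6237  0.4039] yaxis yaw -73.68 tilt x [-0.     0.001 -1.   ] F [ 0.41 -0.08  0.27] T [ 0.04 -0.03  0.04] w 0.0867 q [74.5 18.4 -4.  83.2  1.3 78.5 -3.3]
[[294.43988749   0.         251.50797068]
 [  0.         294.43988749 195.57378377]
 [  0.           0.           1.        ]] [[ 0.28221903 -0.95934709 -0.00236181 -0.64763875]
 [-0.92582165 -0.27300009  0.26139095 -0.03347798]
 [-0.25140942 -0.07158288 -0.96523012  0.39053179]
 [ 0.          0.          0.          1.        ]]
```

Call:
carry_out:
  moves:
    - [2.6,4.2,0,0.095]
    - [2.6,4.2,0,0.095]
    - [2.6,4.2,0,0.095]
    - [2.6,4.2,0,0.095]
    - [2.6,4.2,0,0.095]
    - [2.6,4.2,0,0.095]
    - [2.6,4.2,0,0.095]
    - [2.6,4.2,0,0.095]
    - [2.6,4.2,0,0.095]
    - [2.6,4.2,0,0.095]
    - [2.6,4.2,0,0.095]
    - [2.6,4.2,0,0.095]
  hand: 8.7

```text
time_s: 1.35
tool_pos: [0.4884, -0.1136, 0.3995]
tool_rot: [-23.0, 89.5, -119.7]
force: [1.6, -0.5, -0.3]
grip_width: 0.0871
```

```bash
python3 st.py
```

```text
t 1.35 pos [ 0.4884 -0.1136  0.3995] yaxis yaw -6.7 tilt x [-0.004 -0.007 -1.   ] F [ 1.62 -0.52 -0.34] T [-0.03 -0.18  0.03] w 0.0871 q [ 44.7   2.1 -35.3 103.1   1.7  75.4   2.3]
```

Call:
carry_out:
  moves:
    - [2.3,2.0,0,-0.02]
    - [2.0,2.0,0,-0.02]
    - [0,0,0,0]
    - [0,0,0,0]

```text
time_s: 1.75
tool_pos: [0.5345, -0.0627, 0.3993]
tool_rot: [-35.1, 89.7, -133.2]
force: [-0.1, -0.6, 0.4]
grip_width: 0.0872
```

```bash
python3 - <<'E'
from st import *
state(); m=viewer.camera_model("wrist"); im=viewer.read_camera("wrist"); np.savez("w1",E=m["extrinsics"],im=im)
crop(im,0,0,512,384,1.56,"w1.png")
E
```

```text
t 1.75 pos [ 0.5345 -0.0627  0.3993] yaxis yaw -8.11 tilt x [-0.003 -0.003 -1.   ] F [-0.07 -0.6   0.36] T [-0.04 -0.07  0.05] w 0.0872 q [ 39.5   7.6 -38.6  98.3   5.1  75.9  -8.2]
w1.png (599, 799, 3)
```

View pics/w1.png

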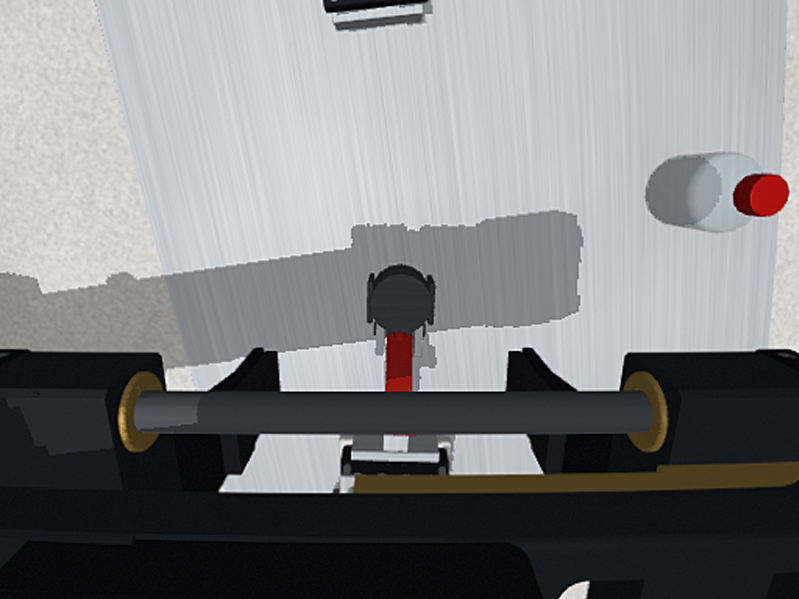

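The wrist view shows the coupler disc centred at about (401,300), the cheeks at about 371 and 433, and the lever running straight down to (399,390). That makes the carriage nearly parallel to the gripper.

```bash
python3 - <<'E'
from st import *
d=np.load("w1.npz"); m=viewer.camera_model("wrist"); m["extrinsics"]=d["E"]; s=1.56
g=lambda L,z:p2w(m,[((u+.5)/s-.5,(v+.5)/s-.5) for u,v in L],z).round(4)
print("disc",g([(401,300)],.073),"diam",g([(368,300),(434,300)],.073),"cheeks",g([(369,300),(435,300)],.071))
print("leverbase",g([(399,335),(399,392)],[.065,.085]))
print("bottle cap",g([(762,195)],.1),"block near edge",g([(335,12),(430,2)],.03))
E
```

```text
disc [[ 0.5371 -0.071   0.073 ]] diam [[ 0.5146 -0.0678  0.073 ]
 [ 0.5596 -0.0741  0.073 ]] cheeks [[ 0.5151 -0.0684  0.071 ]
 [ 0.5604 -0.0748  0.071 ]]
leverbase [[ 0.532  -0.0987  0.065 ]
 [ 0.527  -0.1337  0.085 ]]
bottle cap [[ 0.7651 -0.0288  0.1   ]] block near edge [[0.5191 0.1258 0.03  ]
 [0.5841 0.1228 0.03  ]]
```

Call:
carry_out:
  moves:
    - [0.3,-0.6,-2,-0.02]
    - [0,0,-4,0]
    - [0,0,-4,0]
    - [0,0,-3,0]
    - [0,0,-2,0]
    - [0,0,0,0]
    - [0,0,0,0]

```text
time_s: 2.5
tool_pos: [0.5328, -0.0786, 0.246]
tool_rot: [-1.4, 89.4, -101.5]
force: [0.5, 0.1, -0.3]
grip_width: 0.0874
```

```bash
python3 st.py
```

```text
t 2.5 pos [ 0.5328 -0.0786  0.246 ] yaxis yaw -10.17 tilt x [-0.002 -0.011 -1.   ] F [ 0.46  0.06 -0.25] T [-0.08 -0.16  0.  ] w 0.0874 q [ 37.8  16.4 -36.6 108.2  12.   59.2 -14.1]
```

Call:
carry_out:
  moves:
    - [0.5,1.1,0,0.015]
    - [0,0,0,0]
    - [0,0,-1.0,0]
    - [0,0,-1.0,0]
    - [0,0,0,0]

```text
time_s: 3.0
tool_pos: [0.54, -0.0675, 0.2294]
tool_rot: [33.3, 89.1, -66.0]
force: [-1.1, -0.2, -0.7]
grip_width: 0.087
```

```bash
python3 st.py
```

```text
t 3.0 pos [ 0.54   -0.0675  0.2294] yaxis yaw -9.31 tilt x [ 0.006 -0.014 -1.   ] F [-1.12 -0.25 -0.69] T [-0.   -0.04 -0.01] w 0.087 q [ 36.2  18.2 -36.5 108.4  13.7  57.2 -15.8]
```

Call:
carry_out:
  moves:
    - [-0.4,0.05,-0.7,0]
    - [0,0,0,0]
    - [0,0,0,0]

```text
time_s: 3.3
tool_pos: [0.5354, -0.067, 0.2212]
tool_rot: [29.6, 89.2, -69.7]
force: [0.5, 0.7, -0.2]
grip_width: 0.0873
```

```bash
python3 st.py
```

```text
t 3.3 pos [ 0.5354 -0.067   0.2212] yaxis yaw -9.3 tilt x [ 0.005 -0.013 -1.   ] F [ 0.52  0.73 -0.24] T [-0.05 -0.1   0.05] w 0.0873 q [ 36.2  18.4 -36.5 109.3  13.9  56.2 -16. ]
```

Call:
carry_out:
  moves:
    - [0,0,0,0]
    - [0,0,0,0]
    - [0,0,0,0]
    - [0,0,0,0]
    - [0,0,0,0]
    - [0,0,0,0]
  hand: 4.0
  force: 35

```text
time_s: 3.9
tool_pos: [0.5359, -0.0672, 0.2219]
tool_rot: [35.0, 89.1, -64.3]
force: [0.6, -0.6, -0.7]
grip_width: 0.047
```

```bash
python3 st.py
```

```text
t 3.9 pos [ 0.5359 -0.0672  0.2219] yaxis yaw -9.32 tilt x [ 0.007 -0.014 -1.   ] F [ 0.61 -0.56 -0.74] T [ 0.02 -0.12 -0.05] w 0.047 q [ 36.2  18.3 -36.5 109.3  13.9  56.2 -16. ]
```

Call:
carry_out:
  moves:
    - [0,0,0.8,0]
    - [0,0,1.0,0]
    - [0,0,1.0,0]
    - [0,0,1.0,0]
    - [0,0,0.6,0]
    - [0,0,0,0]

```text
time_s: 4.5
tool_pos: [0.5348, -0.067, 0.2687]
tool_rot: [27.1, 89.3, -72.2]
force: [1.4, 0.2, -3.2]
grip_width: 0.0469
```

```bash
python3 st.py
```

```text
t 4.5 pos [ 0.5348 -0.067   0.2687] yaxis yaw -9.33 tilt x [ 0.004 -0.012 -1.   ] F [ 1.38  0.17 -3.25] T [ 0.36 -0.05  0.04] w 0.0469 q [ 37.6  14.7 -37.5 107.2  10.9  61.3 -13.6]
```

Call:
carry_out:
  moves:
    - [0,0.8,0,0.012]
    - [0,1.2,0,0.012]
    - [0,1.2,0,0.012]
    - [0,1.2,0,0.012]
    - [0,1.2,0,0.012]
    - [0,1.2,0,0.012]
    - [0,1.2,0,0.012]
    - [0,1.2,0,0.012]
    - [0,1.2,0,0.012]
    - [0,1.0,0,0.01]
    - [0,0.6,0,0.01]
    - [0,0,0,0]

```text
time_s: 5.7
tool_pos: [0.5318, 0.0659, 0.2673]
tool_rot: [-9.2, 89.4, -100.5]
force: [-0.9, 0.6, -1.8]
grip_width: 0.0466
```

```bash
python3 - <<'E'
from st import *
state(); m=viewer.camera_model("wrist"); im=viewer.read_camera("wrist"); np.savez("w2",E=m["extrinsics"],im=im)
crop(im,0,0,512,384,1.56,"w2.png")
E
```

```text
t 5.7 pos [0.5318 0.0659 0.2673] yaxis yaw -1.36 tilt x [-0.002 -0.011 -1.   ] F [-0.93  0.55 -1.82] T [ 0.01  0.18 -0.44] w 0.0466 q [ 27.9  15.7 -42.8 107.3  12.7  61.9 -21.3]
w2.png (599, 799, 3)
```

View pics/w2.png

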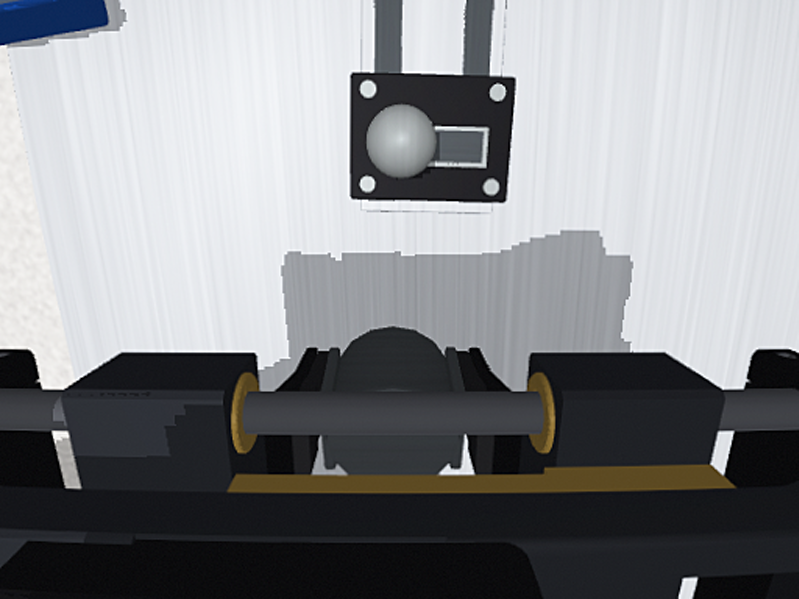

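The wrist view shows the ball centred at (401,141) with a radius of about 35 px, left of the slot middle. The block corners are at about (351,73), (515,78), (506,202) and (350,197), and the coupler nose is at (393,327).

```bash
python3 - <<'E'
from st import *
d=np.load("w2.npz"); m=viewer.camera_model("wrist"); m["extrinsics"]=d["E"]; s=1.56
g=lambda L,z:p2w(m,[((u+.5)/s-.5,(v+.5)/s-.5) for u,v in L],z).round(4)
b=g([(351,73),(515,78),(506,202),(350,197)],.032); print("block",b, "mid",b.mean(0))
print("ball",g([(401,141)],.054),"edges",g([(366,141),(436,141)],.054))
print("slot ends",g([(488,128),(487,166)],.032)); print("screws",g([(368,89),(498,93),(491,187),(367,184)],.032).mean(0))
print("nose",g([(393,327)],.11), "C", -d["E"][:3,:3].T@d["E"][:3,3])
E
```

```text
block [[0.5151 0.1819 0.032 ]
 [0.5858 0.1786 0.032 ]
 [0.5837 0.1258 0.032 ]
 [0.5123 0.1296 0.032 ]] mid [0.549225 0.153975 0.032   ]
ball [[0.5357 0.1518 0.054 ]] edges [[0.5217 0.1521 0.054 ]
 [0.5496 0.1515 0.054 ]]
slot ends [[0.5746 0.1581 0.032 ]
 [0.5745 0.1419 0.032 ]]
screws [0.549425 0.153925 0.032   ]
nose [[0.5313 0.0926 0.11  ]] C [0.532489   0.13807145 0.24673166]
```

Call:
carry_out:
  moves:
    - [0,0.8,0,-0.005]
    - [0.1,1.0,0,-0.005]
    - [0.1,1.0,0,-0.005]
    - [0.1,1.0,0,-0.005]
    - [0.1,1.0,0,-0.005]
    - [0,1.0,0,0]
    - [0,1.0,0,0]
    - [0,0.8,0,0]
    - [0,0.6,0,0]
    - [0,0.4,0,0]
    - [0,0,0,0]
    - [0,0,0,0]

```text
time_s: 6.95
tool_pos: [0.5382, 0.1589, 0.2682]
tool_rot: [29.0, 89.3, -63.8]
force: [0.3, -0.2, -2.9]
grip_width: 0.0466
```

```bash
cat >> st.py <<'E'
    o,R=state(False); g=np.array(o["tool_pos"])+env.grip_depth*R[:,0]; print("grasp",g.round(4),"to go cm",((np.array([.5355,.1523,.0610])-g)*100).round(2),"lift mm",round(1000*(g[2]-.0584),1))
E
python3 st.py
```

```text
File "st.py", line 9
    o,R=state(False); g=np.array(o["tool_pos"])+env.grip_depth*R[:,0]; print("grasp",g.round(4),"to go cm",((np.array([.5355,.1523,.0610])-g)*100).round(2),"lift mm",round(1000*(g[2]-.0584),1))
IndentationError: unexpected indent
```

```bash
sed -i 's/^if __name__.*/if __name__=="__main__":\n    state()/' st.py; python3 st.py;  python3 - <<'E'
from st import *
a=viewer.read_camera("side");b=viewer.read_camera("wrist")
a=cv2.resize(a[150:260,150:290],None,fx=4,fy=4,interpolation=cv2.INTER_CUBIC)
cv2.imwrite("pics/s2.png",a[:,:,::-1])
E
```

```text
t 6.95 pos [0.5382 0.1589 0.2682] yaxis yaw -2.77 tilt x [ 0.005 -0.01  -1.   ] F [ 0.28 -0.21 -2.87] T [ 0.14 -0.15  0.14] w 0.0466 q [ 18.5  19.2 -44.1 103.9  15.7  62.9 -34. ]
grasp [0.539  0.1572 0.1047] to go cm [-0.35 -0.49 -4.37] lift mm 46.3
```

View pics/s2.png

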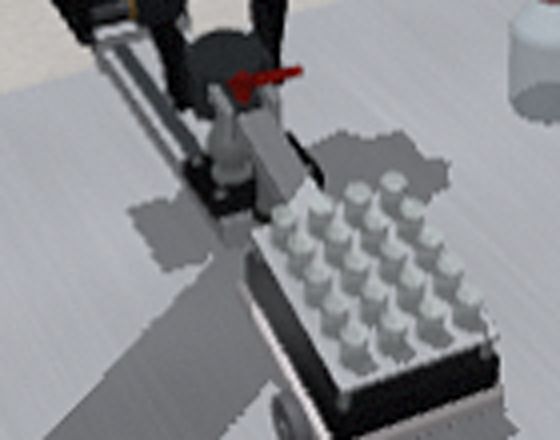

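Call:
carry_out:
  moves:
    - [-0.35,-0.5,0,0]
    - [0,0,-0.4,0]
    - [0,0,-0.4,0]
    - [0,0,0,0]
    - [0,0,0,0]

```text
time_s: 7.55
tool_pos: [0.5352, 0.1516, 0.2606]
tool_rot: [33.6, 89.2, -59.2]
force: [0.5, 0.8, -1.1]
grip_width: 0.0469
```

```bash
python3 st.py
```

```text
t 7.55 pos [0.5352 0.1516 0.2606] yaxis yaw -2.88 tilt x [ 0.007 -0.012 -1.   ] F [ 0.47  0.79 -1.1 ] T [-0.15 -0.07  0.25] w 0.0469 q [ 19.1  19.  -43.9 105.   15.8  61.8 -33.7]
grasp [0.5364 0.1496 0.0971] to go cm [-0.09  0.27 -3.61] lift mm 38.7
```

Call:
carry_out:
  moves:
    - [-0.05,0.25,0,0]
    - [0,0,-0.2,0]
    - [0,0,-0.15,0]
    - [0,0,-0.15,0]
    - [0,0,0,0]
    - [0,0,0,0]

```text
time_s: 8.15
tool_pos: [0.5348, 0.1545, 0.2554]
tool_rot: [34.6, 89.1, -58.2]
force: [1.3, -0.3, 0.0]
grip_width: 0.0468
```

```bash
python3 st.py;python3 st.py
```

```text
t 8.15 pos [0.5348 0.1545 0.2554] yaxis yaw -2.84 tilt x [ 0.008 -0.013 -1.   ] F [ 1.26 -0.27  0.  ] T [-0.25 -0.14  0.27] w 0.0468 q [ 18.7  19.5 -43.8 105.2  16.3  61.3 -34.2]
grasp [0.5361 0.1524 0.092 ] to go cm [-0.06 -0.01 -3.1 ] lift mm 33.6
t 8.15 pos [0.5348 0.1545 0.2554] yaxis yaw -2.84 tilt x [ 0.008 -0.013 -1.   ] F [ 1.26 -0.27  0.  ] T [-0.25 -0.14  0.27] w 0.0468 q [ 18.7  19.5 -43.8 105.2  16.3  61.3 -34.2]
grasp [0.5361 0.1524 0.092 ] to go cm [-0.06 -0.01 -3.1 ] lift mm 33.6
```

Call:
carry_out:
  moves:
    - [-0.05,0,-0.1,0]
    - [0,0,-0.12,0]
    - [0,0,-0.12,0]
    - [0,0,-0.12,0]
    - [0,0,0,0]

```text
time_s: 8.65
tool_pos: [0.5344, 0.1547, 0.2507]
tool_rot: [37.3, 89.1, -55.5]
force: [1.0, 1.1, 0.4]
grip_width: 0.0466
```

```bash
python3 st.py
```

```text
t 8.65 pos [0.5344 0.1547 0.2507] yaxis yaw -2.83 tilt x [ 0.009 -0.013 -1.   ] F [1.03 1.12 0.4 ] T [-0.3  -0.17  0.26] w 0.0466 q [ 18.5  19.8 -43.7 105.5  16.5  60.8 -34.5]
grasp [0.5358 0.1527 0.0872] to go cm [-0.03 -0.04 -2.62] lift mm 28.8
```

Call:
carry_out:
  moves:
    - [0,0,-0.12,0]
    - [0,0,-0.12,0]
    - [0,0,-0.12,0]
    - [0,0,-0.12,0]
    - [0,0,0,0]

```text
time_s: 9.15
tool_pos: [0.5344, 0.1547, 0.2454]
tool_rot: [38.0, 89.1, -54.9]
force: [1.2, 0.9, 0.2]
grip_width: 0.0467
```

```bash
python3 st.py
```

```text
t 9.15 pos [0.5344 0.1547 0.2454] yaxis yaw -2.84 tilt x [ 0.009 -0.012 -1.   ] F [1.17 0.88 0.15] T [-0.25 -0.16  0.24] w 0.0467 q [ 18.3  20.2 -43.5 105.8  16.9  60.2 -34.7]
grasp [0.5359 0.1527 0.082 ] to go cm [-0.04 -0.04 -2.1 ] lift mm 23.6
```

Call:
carry_out:
  moves:
    - [0,0,-0.12,0]
    - [0,0,-0.12,0]
    - [0,0,-0.12,0]
    - [0,0,-0.12,0]
    - [0,0,0,0]

```text
time_s: 9.65
tool_pos: [0.5349, 0.1556, 0.241]
tool_rot: [47.7, 89.2, -45.1]
force: [2.0, 1.3, -0.6]
grip_width: 0.0472
```

```bash
python3 st.py
```

```text
t 9.65 pos [0.5349 0.1556 0.241 ] yaxis yaw -2.88 tilt x [ 0.01 -0.01 -1.  ] F [ 2.04  1.26 -0.64] T [-0.14 -0.14  0.06] w 0.0472 q [ 18.1  20.5 -43.4 105.9  17.1  59.7 -35.1]
grasp [0.5366 0.1539 0.0776] to go cm [-0.11 -0.16 -1.66] lift mm 19.2
```

Call:
carry_out:
  moves:
    - [0,0,-0.12,0]
    - [0,0,-0.12,0]
    - [0,0,0,0]

```text
time_s: 9.95
tool_pos: [0.5351, 0.1558, 0.2395]
tool_rot: [48.0, 89.1, -44.9]
force: [1.9, 1.8, -0.6]
grip_width: 0.0468
```

```bash
python3 st.py
```

```text
t 9.95 pos [0.5351 0.1558 0.2395] yaxis yaw -2.9 tilt x [ 0.011 -0.011 -1.   ] F [ 1.95  1.77 -0.57] T [-0.1  -0.08  0.19] w 0.0468 q [ 18.   20.7 -43.4 106.   17.3  59.5 -35.2]
grasp [0.5368 0.1541 0.076 ] to go cm [-0.13 -0.18 -1.5 ] lift mm 17.6
```

Call:
carry_out:
  moves:
    - [0,0,-0.13,0]
    - [0,0,-0.13,0]
    - [0,0,-0.13,0]

```text
time_s: 10.25
tool_pos: [0.5353, 0.1563, 0.2378]
tool_rot: [47.0, 89.1, -45.9]
force: [-1.3, 0.8, 7.1]
grip_width: 0.0469
```

```bash
python3 st.py
```

```text
t 10.25 pos [0.5353 0.1563 0.2378] yaxis yaw -2.93 tilt x [ 0.011 -0.012 -1.   ] F [-1.34  0.79  7.1 ] T [-0.23  0.52  0.07] w 0.0469 q [ 17.9  20.8 -43.3 106.   17.5  59.4 -35.4]
grasp [0.5372 0.1544 0.0743] to go cm [-0.17 -0.21 -1.33] lift mm 15.9
```

Call:
carry_out:
  moves:
    - [-0.1,-0.1,0,0]
    - [0,0,0,0]

```text
time_s: 10.45
tool_pos: [0.5344, 0.156, 0.2379]
tool_rot: [54.2, 89.1, -38.6]
force: [1.2, 1.7, 2.9]
grip_width: 0.0469
```

```bash
python3 st.py
```

```text
t 10.45 pos [0.5344 0.156  0.2379] yaxis yaw -2.85 tilt x [ 0.013 -0.01  -1.   ] F [1.19 1.71 2.86] T [-0.19  0.04  0.2 ] w 0.0469 q [ 18.   20.7 -43.3 106.2  17.4  59.2 -35.3]
grasp [0.5366 0.1543 0.0744] to go cm [-0.11 -0.2  -1.34] lift mm 16.0
```

Call:
carry_out:
  moves:
    - [0,0,-0.15,0]
    - [0,0,-0.15,0]
    - [0,0,-0.15,0]

```text
time_s: 10.75
tool_pos: [0.5348, 0.1564, 0.2355]
tool_rot: [54.8, 89.0, -38.2]
force: [-1.2, 0.3, 6.7]
grip_width: 0.0469
```

```bash
python3 st.py
```

```text
t 10.75 pos [0.5348 0.1564 0.2355] yaxis yaw -2.91 tilt x [ 0.014 -0.011 -1.   ] F [-1.16  0.28  6.67] T [-0.15  0.4   0.06] w 0.0469 q [ 17.9  20.9 -43.2 106.2  17.6  59.  -35.5]
grasp [0.5371 0.1546 0.072 ] to go cm [-0.16 -0.23 -1.1 ] lift mm 13.6
```

Call:
carry_out:
  moves:
    - [-0.05,-0.05,-0.15,0]
    - [0,0,-0.15,0]
    - [0,0,-0.15,0]

```text
time_s: 11.05
tool_pos: [0.5346, 0.1566, 0.2326]
tool_rot: [57.3, 89.0, -35.6]
force: [-0.0, 0.9, 3.3]
grip_width: 0.0469
```

```bash
python3 st.py
```

```text
t 11.05 pos [0.5346 0.1566 0.2326] yaxis yaw -2.92 tilt x [ 0.015 -0.011 -1.   ] F [-0.03  0.86  3.34] T [-0.11  0.24  0.12] w 0.0469 q [ 17.7  21.1 -43.2 106.4  17.8  58.6 -35.7]
grasp [0.537  0.1549 0.0692] to go cm [-0.15 -0.26 -0.82] lift mm 10.8
```

Call:
carry_out:
  moves:
    - [0,0,-0.15,0]
    - [0,0,-0.15,0]
    - [0,0,-0.15,0]

```text
time_s: 11.35
tool_pos: [0.5345, 0.1569, 0.228]
tool_rot: [57.6, 89.0, -35.3]
force: [0.1, 1.2, 0.8]
grip_width: 0.0464
```

```bash
python3 st.py
```

```text
t 11.35 pos [0.5345 0.1569 0.228 ] yaxis yaw -2.92 tilt x [ 0.015 -0.01  -1.   ] F [0.15 1.17 0.77] T [0.07 0.02 0.17] w 0.0464 q [ 17.5  21.4 -43.  106.6  18.1  58.1 -36. ]
grasp [0.5369 0.1552 0.0645] to go cm [-0.14 -0.29 -0.35] lift mm 6.1
```

Now 3 mm above the nominal seat, with very little force.

Call:
carry_out:
  moves:
    - [0,0,-0.13,0]
    - [0,0,-0.13,0]
    - [0,0,-0.13,0]

```text
time_s: 11.65
tool_pos: [0.5345, 0.1571, 0.2246]
tool_rot: [55.3, 89.0, -37.7]
force: [-5.2, -0.9, 19.7]
grip_width: 0.0472
```

```bash
python3 st.py
```

```text
t 11.65 pos [0.5345 0.1571 0.2246] yaxis yaw -2.92 tilt x [ 0.014 -0.011 -1.   ] F [-5.16 -0.91 19.72] T [-0.51  1.3   0.16] w 0.0472 q [ 17.4  21.7 -42.9 106.7  18.4  57.9 -36.2]
grasp [0.5368 0.1553 0.0611] to go cm [-0.13 -0.3  -0.01] lift mm 2.7
```

Call:
carry_out:
  moves:
    - [0,0,0.03,0]
    - [0,0,0,0]

```text
time_s: 11.85
tool_pos: [0.5345, 0.1571, 0.225]
tool_rot: [54.3, 89.0, -38.6]
force: [0.9, 1.6, 1.4]
grip_width: 0.0468
```

Call:
carry_out:
  moves:
    - [0,0,0,0]
    - [0,0,0,0]
    - [0,0,0,0]
    - [0,0,0,0]
    - [0,0,0,0]
  hand: 8.0

```text
time_s: 12.35
tool_pos: [0.5336, 0.155, 0.2227]
tool_rot: [38.8, 89.1, -54.3]
force: [-0.0, 0.9, -0.3]
grip_width: 0.0763
```

```bash
python3 st.py
```

```text
t 12.35 pos [0.5336 0.155  0.2227] yaxis yaw -3.09 tilt x [ 0.01  -0.013 -1.   ] F [-0.03  0.88 -0.28] T [-0.03 -0.1   0.04] w 0.0763 q [ 17.4  21.8 -42.7 106.9  18.4  57.9 -36.2]
grasp [0.5352 0.1528 0.0592] to go cm [ 0.03 -0.05  0.18] lift mm 0.8
```

Call:
carry_out:
  moves:
    - [0,0,0.5,0]
    - [0,0,1.5,0]
    - [0,0,3,0]
    - [0,0,3,0]
    - [0,0,3,0]
    - [0,0,2,0]
    - [0,-3,0,0]
    - [0,-3,0,0]
    - [0,-3,0,0]
    - [0,-3,0,0]
    - [0,-2,0,0]
    - [0,0,0,0]
  hand: 8.7

```text
time_s: 13.55
tool_pos: [0.5313, 0.0147, 0.3729]
tool_rot: [63.6, 88.5, -29.0]
force: [0.6, 0.6, 0.1]
grip_width: 0.0867
```

Call:
carry_out:
  moves:
    - [0,-2,0,0]
    - [0,-2,0,0]
    - [0,0,0,0]
    - [0,0,0,0]
  hand: 0.2

```text
time_s: 13.95
tool_pos: [0.5313, -0.0206, 0.3769]
tool_rot: [71.9, 88.3, -20.5]
force: [-0.3, 0.5, 0.4]
grip_width: 0.0634
```

```bash
python3 - <<'E'
from st import *
state(); m=viewer.camera_model("wrist"); im=viewer.read_camera("wrist"); np.savez("w3",E=m["extrinsics"],im=im)
s=viewer.read_camera("side"); cv2.imwrite("pics/s3raw.png",s[:,:,::-1])
a=cv2.resize(im[:260],(512,260)); b=cv2.resize(s[150:260,150:350],None,fx=2.56,fy=2.56,interpolation=cv2.INTER_CUBIC)
cv2.imwrite("pics/w3.png",np.vstack([a,b])[:,:,::-1]); print(a.shape,b.shape)
E
```

```text
t 13.95 pos [ 0.5313 -0.0206  0.3769] yaxis yaw -2.32 tilt x [ 0.029 -0.011 -1.   ] F [-0.33  0.55  0.37] T [-0.01 -0.05 -0.  ] w 0.0634 q [ 36.4   6.9 -39.8 101.7   5.4  71.4  -7. ]
(260, 512, 3) (282, 512, 3)
```

View pics/w3.png

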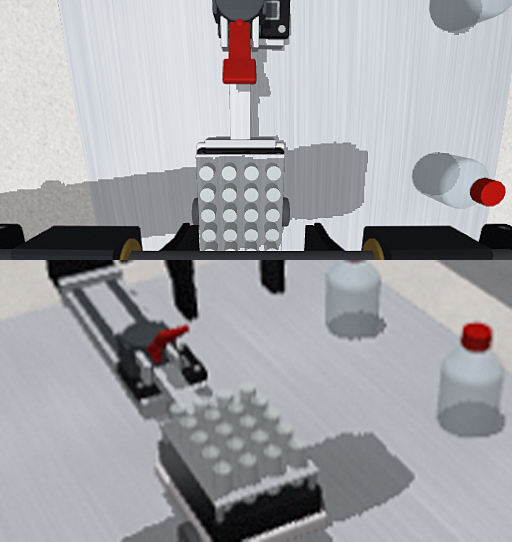

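Upper half, wrist view: the lever is still up, with the pad at about (240,71), its front edge at y 83 and its corners at about (223,83) and (257,83). Lower half, side view: the coupler sits down on the block over the stud. Next I'll fit the lever angle.

```bash
cat > lev.py <<'E'
from st import *
from scipy.optimize import least_squares
def carr(S,yaw,P,lift=.003):
    "carriage coords -> world, nose lifted about the wheels"
    th=-lift/.215; R=Ro.from_euler("zy",[yaw,np.degrees(th)],degrees=True).as_matrix()
    s=np.array([0,0,.051]); return (np.atleast_2d(P)-s)@R.T+np.array([S[0],S[1],.054])
def pad(phi,dx=0,dy=0):
    a,b=-68e-3+dx,15.5e-3; return [-.024+a*np.cos(phi)+b*np.sin(phi),dy,.054-a*np.sin(phi)+b*np.cos(phi)]
E
python3 - <<'E'
from lev import *
d=np.load("w3.npz"); m=viewer.camera_model("wrist"); m["extrinsics"]=d["E"]
im=d["im"].astype(int); red=((im[...,0]>110)&(im[...,1]<50)&(im[...,2]<50)); red[:,300:]=0
ys,xs=np.where(red); print("red rows",ys.min(),ys.max())
for y in range(52,90,3): r=xs[ys==y]; print(y,(r.min(),r.max()) if len(r) else None,end="; ")
print()
S=(.536,.152); 
for phi in (.6,.7,.8):
    P=[pad(phi,-.012,.013),pad(phi,-.012,-.013),pad(phi,.012,.013),pad(phi,.012,-.013)]
    print(phi,w2p(m,carr(S,87.2,P)).round(1).tolist(),"pad world",carr(S,87.2,pad(phi)).round(4))
print("rack centre",w2p(m,carr(S,87.2,[[-.19,0,.098],[-.13,.048,.07],[-.13,-.048,.07],[0,0,.073]])).round(1).tolist())
E
```

```text
red rows 19 83
52 (np.int64(229), np.int64(250)); 55 (np.int64(229), np.int64(250)); 58 (np.int64(229), np.int64(250)); 61 (np.int64(224), np.int64(255)); 64 (np.int64(224), np.int64(255)); 67 (np.int64(224), np.int64(255)); 70 (np.int64(224), np.int64(255)); 73 (np.int64(223), np.int64(255)); 76 (np.int64(223), np.int64(255)); 79 (np.int64(223), np.int64(255)); 82 (np.int64(224), np.int64(254)); 85 None; 88 None; 
0.6 [[221.5, 87.9], [255.0, 88.2], [222.6, 63.6], [254.9, 63.9]] pad world [[0.5318 0.0807 0.1081]]
0.7 [[220.8, 78.9], [255.3, 79.2], [222.2, 56.6], [255.1, 57.0]] pad world [[0.532  0.0861 0.1126]]
0.8 [[220.1, 68.7], [255.6, 69.0], [221.8, 49.1], [255.3, 49.5]] pad world [[0.5322 0.0918 0.1165]]
rack centre [[238.9, 214.5], [189.3, 145.1], [289.7, 145.8], [239.6, -8.3]]
```

Call:
carry_out:
  moves:
    - [-0.2,2.5,0,0]
    - [-0.2,2.7,0,0]
    - [0,2.7,0,0]
    - [0,2.0,-1.5,0]
    - [0,0.6,-1.5,0]
    - [0,0,-1.5,0]
    - [0,0,0,0]
    - [0,0,0,0]
  hand: 0
  force: 20

```text
time_s: 14.85
tool_pos: [0.5254, 0.0943, 0.3298]
tool_rot: [73.8, 88.3, -18.0]
force: [0.2, -0.2, -0.3]
grip_width: 0.0009
```

```bash
cat > tip.py <<'E'
from lev import *
o,R=state(); t=np.array(o["tool_pos"])+.182*R[:,0]; print("tip",t.round(4))
for ph in (.65,.45,.25,.1,0): print(ph,carr((.5367,.152),87.2,pad(ph)).round(4)[0], end="; ")
E
python3 tip.py
```

```text
t 14.85 pos [0.5254 0.0943 0.3298] yaxis yaw -1.8 tilt x [ 0.029 -0.009 -1.   ] F [ 0.18 -0.19 -0.27] T [ 0.03 -0.03  0.04] w 0.0009 q [ 27.5  10.5 -44.6 104.6   9.1  66.7 -21.9]
tip [0.5306 0.0926 0.1479]
0.65 [0.5326 0.0833 0.1104]; 0.45 [0.5322 0.0736 0.1005]; 0.25 [0.532  0.0661 0.0888]; 0.1 [0.5319 0.062  0.0791]; 0 [0.5319 0.0601 0.0724];
```

Call:
carry_out:
  moves:
    - [0.2,-1.1,-0.5,0]
    - [0,0,-1.0,0]
    - [0,0,-1.0,0]
    - [0,0,0,0]
    - [0,0,0,0]

```text
time_s: 15.35
tool_pos: [0.5286, 0.0783, 0.3032]
tool_rot: [72.6, 88.2, -19.6]
force: [0.4, -0.1, -0.8]
grip_width: 0.0004
```

```bash
python3 tip.py
```

```text
t 15.35 pos [0.5286 0.0783 0.3032] yaxis yaw -2.18 tilt x [ 0.03  -0.011 -1.   ] F [ 0.37 -0.13 -0.84] T [ 0.06 -0.14  0.05] w 0.0004 q [ 28.   12.2 -43.6 106.3  10.5  63.7 -21.6]
tip [0.5341 0.0764 0.1213]
0.65 [0.5326 0.0833 0.1104]; 0.45 [0.5322 0.0736 0.1005]; 0.25 [0.532  0.0661 0.0888]; 0.1 [0.5319 0.062  0.0791]; 0 [0.5319 0.0601 0.0724];
```

Call:
carry_out:
  moves:
    - [-0.1,0.45,-0.3,0]
    - [0,0,-0.3,0]
    - [0,0,0,0]

```text
time_s: 15.65
tool_pos: [0.5291, 0.0797, 0.302]
tool_rot: [60.2, 87.8, -32.2]
force: [0.2, -0.2, 0.6]
grip_width: 0.0007
```

```bash
python3 tip.py
```

```text
t 15.65 pos [0.5291 0.0797 0.302 ] yaxis yaw -2.34 tilt x [ 0.033 -0.021 -0.999] F [ 0.24 -0.15  0.63] T [ 0.   -0.05  0.05] w 0.0007 q [ 27.5  12.3 -43.6 106.3  11.3  63.7 -22.5]
tip [0.535  0.076  0.1202]
0.65 [0.5326 0.0833 0.1104]; 0.45 [0.5322 0.0736 0.1005]; 0.25 [0.532  0.0661 0.0888]; 0.1 [0.5319 0.062  0.0791]; 0 [0.5319 0.0601 0.0724];
```

Call:
carry_out:
  moves:
    - [0,0,0,0]
    - [0,0,-0.3,0]
    - [0,0,-0.3,0]

```text
time_s: 15.95
tool_pos: [0.5298, 0.0795, 0.2991]
tool_rot: [57.7, 87.5, -34.7]
force: [-7.0, -6.6, 16.7]
grip_width: 0.0007
```

```bash
python3 tip.py
```

```text
t 15.95 pos [0.5298 0.0795 0.2991] yaxis yaw -2.32 tilt x [ 0.036 -0.025 -0.999] F [-6.99 -6.64 16.67] T [-1.55  1.33 -0.13] w 0.0007 q [ 27.4  12.5 -43.5 106.4  11.8  63.3 -22.9]
tip [0.5364 0.075  0.1172]
0.65 [0.5326 0.0833 0.1104]; 0.45 [0.5322 0.0736 0.1005]; 0.25 [0.532  0.0661 0.0888]; 0.1 [0.5319 0.062  0.0791]; 0 [0.5319 0.0601 0.0724];
```

Contact is at the pad's raised rear edge, as the lever geometry predicts. The pad swings back as well as down, so I'll follow its arc.

Call:
carry_out:
  moves:
    - [-0.1,-0.2,-0.1,0]
    - [-0.1,-0.2,-0.2,0]
    - [0,-0.2,-0.2,0]
    - [0,0,0,0]

```text
time_s: 16.35
tool_pos: [0.5286, 0.0764, 0.2978]
tool_rot: [62.3, 87.3, -29.9]
force: [-1.9, -0.8, 1.5]
grip_width: 0.0005
```

```bash
python3 tip.py
```

```text
t 16.35 pos [0.5286 0.0764 0.2978] yaxis yaw -2.2 tilt x [ 0.04  -0.023 -0.999] F [-1.85 -0.77  1.5 ] T [-0.33  0.19 -0.02] w 0.0005 q [ 27.7  12.3 -43.4 106.9  11.6  62.7 -22.3]
tip [0.5359 0.0722 0.1159]
0.65 [0.5326 0.0833 0.1104]; 0.45 [0.5322 0.0736 0.1005]; 0.25 [0.532  0.0661 0.0888]; 0.1 [0.5319 0.062  0.0791]; 0 [0.5319 0.0601 0.0724];
```

Call:
carry_out:
  moves:
    - [-0.1,-0.35,-0.3,0]
    - [-0.05,-0.3,-0.3,0]
    - [0,-0.3,-0.3,0]
    - [0,-0.25,-0.3,0]

```text
time_s: 16.75
tool_pos: [0.5278, 0.0679, 0.2888]
tool_rot: [67.9, 87.2, -24.1]
force: [-4.3, -0.8, 9.4]
grip_width: 0.0002
```

```bash
python3 tip.py
```

```text
t 16.75 pos [0.5278 0.0679 0.2888] yaxis yaw -1.98 tilt x [ 0.045 -0.02  -0.999] F [-4.29 -0.76  9.45] T [-0.11  0.71  0.01] w 0.0002 q [ 28.4  12.4 -43.1 107.8  11.6  61.3 -21.3]
tip [0.5359 0.0643 0.107 ]
0.65 [0.5326 0.0833 0.1104]; 0.45 [0.5322 0.0736 0.1005]; 0.25 [0.532  0.0661 0.0888]; 0.1 [0.5319 0.062  0.0791]; 0 [0.5319 0.0601 0.0724];
```

Call:
carry_out:
  moves:
    - [-0.05,-0.2,-0.35,0]
    - [-0.05,-0.2,-0.35,0]
    - [-0.05,-0.2,-0.35,0]
    - [-0.05,-0.15,-0.35,0]
    - [-0.05,-0.15,-0.35,0]

```text
time_s: 17.25
tool_pos: [0.5263, 0.0593, 0.2745]
tool_rot: [67.2, 86.9, -24.8]
force: [-1.8, -0.9, 7.1]
grip_width: 0.0003
```

```bash
python3 tip.py
```

```text
t 17.25 pos [0.5263 0.0593 0.2745] yaxis yaw -1.9 tilt x [ 0.049 -0.023 -0.999] F [-1.83 -0.9   7.09] T [-0.25  0.41 -0.  ] w 0.0003 q [ 28.8  13.  -42.6 109.   12.4  59.5 -21. ]
tip [0.5353 0.0552 0.0927]
0.65 [0.5326 0.0833 0.1104]; 0.45 [0.5322 0.0736 0.1005]; 0.25 [0.532  0.0661 0.0888]; 0.1 [0.5319 0.062  0.0791]; 0 [0.5319 0.0601 0.0724];
```

Call:
carry_out:
  moves:
    - [-0.05,0.05,-0.35,0]
    - [-0.05,0.05,-0.35,0]
    - [-0.05,0.05,-0.35,0]
    - [-0.05,0,-0.35,0]

```text
time_s: 17.65
tool_pos: [0.5256, 0.0567, 0.2627]
tool_rot: [60.1, 86.5, -31.9]
force: [-1.6, -2.1, 6.9]
grip_width: 0.0005
```

```bash
python3 tip.py
```

```text
t 17.65 pos [0.5256 0.0567 0.2627] yaxis yaw -2.03 tilt x [ 0.052 -0.032 -0.998] F [-1.56 -2.11  6.93] T [-0.46  0.33 -0.05] w 0.0005 q [ 28.4  13.7 -42.2 109.8  13.7  58.2 -21.9]
tip [0.5351 0.0508 0.081 ]
0.65 [0.5326 0.0833 0.1104]; 0.45 [0.5322 0.0736 0.1005]; 0.25 [0.532  0.0661 0.0888]; 0.1 [0.5319 0.062  0.0791]; 0 [0.5319 0.0601 0.0724];
```

Call:
carry_out:
  moves:
    - [-0.05,0.25,-0.3,0]
    - [-0.05,0.2,-0.3,0]
    - [0,0.15,-0.3,0]
    - [0,0.1,-0.3,0]

```text
time_s: 18.05
tool_pos: [0.5259, 0.0581, 0.2527]
tool_rot: [52.3, 86.0, -40.0]
force: [-6.0, -2.4, 20.4]
grip_width: 0.0008
```

```bash
python3 tip.py
```

```text
t 18.05 pos [0.5259 0.0581 0.2527] yaxis yaw -2.22 tilt x [ 0.053 -0.045 -0.998] F [-6.01 -2.41 20.37] T [-0.57  1.26 -0.04] w 0.0008 q [ 27.5  14.5 -41.9 110.3  15.3  57.3 -23.6]
tip [0.5355 0.05   0.0712]
0.65 [0.5326 0.0833 0.1104]; 0.45 [0.5322 0.0736 0.1005]; 0.25 [0.532  0.0661 0.0888]; 0.1 [0.5319 0.062  0.0791]; 0 [0.5319 0.0601 0.0724];
```

Call:
carry_out:
  moves:
    - [0,0.15,-0.25,0]
    - [0,0.15,-0.3,0]

```text
time_s: 18.25
tool_pos: [0.5265, 0.0597, 0.2522]
tool_rot: [47.2, 85.8, -45.2]
force: [-13.0, -4.3, 31.9]
grip_width: 0.0006
```

```bash
python3 tip.py
```

```text
t 18.25 pos [0.5265 0.0597 0.2522] yaxis yaw -2.3 tilt x [ 0.052 -0.052 -0.997] F [-13.04  -4.25  31.92] T [-1.13  2.66 -0.14] w 0.0006 q [ 27.1  14.7 -41.8 110.1  15.9  57.6 -24.3]
tip [0.536  0.0501 0.0707]
0.65 [0.5326 0.0833 0.1104]; 0.45 [0.5322 0.0736 0.1005]; 0.25 [0.532  0.0661 0.0888]; 0.1 [0.5319 0.062  0.0791]; 0 [0.5319 0.0601 0.0724];
```

Hard stop: 32 N for 0.5 mm of travel. I'll back off and look.

Call:
carry_out:
  moves:
    - [0,0,0.3,0]
    - [0,0,1,0]
    - [0,0,2,0]
    - [0,0,3,0]
    - [0,0,3,0]
    - [0,0,3,0]
    - [0,-3,0,0]
    - [0,-4,0,0]
    - [0,-4,0,0]
    - [0,-3,0,0]
    - [0,0,0,0]
    - [0,0,0,0]

```text
time_s: 19.45
tool_pos: [0.5246, -0.0809, 0.3813]
tool_rot: [52.2, 85.8, -39.7]
force: [-0.2, 0.2, 0.6]
grip_width: 0.0004
```

```bash
python3 - <<'E'
from lev import *
state(); m=viewer.camera_model("wrist"); im=viewer.read_camera("wrist"); s=viewer.read_camera("side")
a=im[:250]; b=cv2.resize(s[150:260,150:350],None,fx=2.56,fy=2.56,interpolation=cv2.INTER_CUBIC)
cv2.imwrite("pics/w4.png",np.vstack([a,b])[:,:,::-1])
S=(.5367,.152)
for phi in (0,.1,.2):
    P=[pad(phi,-.012,.013),pad(phi,-.012,-.013),pad(phi,.012,.013)]
    print(phi,w2p(m,carr(S,87.2,P)).round(1).tolist())
print("ends", w2p(m,carr(S,87.2,[[0,0,.073],[-.022,0,.073],[-.13,0,.07]])).round(1).tolist())
ms=viewer.camera_model("side")
for l in (.003,.019): print(l,((w2p(ms,carr(S,87.2,[[0,0,.073],[-.19,0,.098]],l)+[0,0,l-.003])-[150,150])*2.56+[0,250]).round(0).tolist())
E
```

```text
t 19.45 pos [ 0.5246 -0.0809  0.3813] yaxis yaw -1.75 tilt x [ 0.057 -0.047 -0.997] F [-0.22  0.23  0.6 ] T [ 0.11 -0.06  0.  ] w 0.0004 q [ 40.1   5.4 -36.8 102.4   6.1  70.   -0.2]
0 [[220.6, 33.5], [250.3, 34.4], [220.5, 3.2]]
0.1 [[220.1, 29.0], [250.7, 29.9], [220.1, -1.3]]
0.2 [[219.5, 23.2], [251.1, 24.1], [219.7, -6.7]]
ends [[236.5, -107.5], [236.2, -76.4], [235.3, 65.4]]
0.003 [[142.0, 319.0], [231.0, 408.0]]
0.019 [[139.0, 304.0], [226.0, 393.0]]
```

View pics/w4.png

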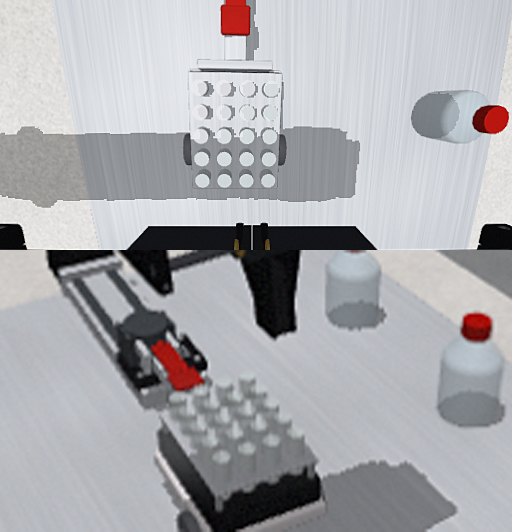

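The lever is flat: its rear edge is at about row 34, where a closed lever would be at 33.5. The coupler top at (143,322) in the side view matches the seated prediction of (142,319). The bottles are where they were and the gripper is clear.

```bash
python3 -c "
from cell import env; print(env.sign_off())"
```

```text
the job is handed in; nothing more can be done
None
```

The carriage is hitched to its drive and the red lever is latched down. I handed the job in at about 19.5 s of the 72 s allowed.

**What I did:** I gripped the coupler cheeks, lifted the nose about 46 mm and led it over the ball, which the wrist camera showed about 13.5 mm left of the slot middle. I then lowered it at about 12–15 mm/s. After letting go of the coupler, I pressed the lever down along its arc with closed fingertips and backed away.

**What the checks showed:**
- **Seating:** The detents gave about 7 N and then let go. The roof landed on the ball at 2.7 mm of nose lift (3 mm nominal) with about 20 N. In the side view the coupler sits within a pixel or so of where it should when seated.
- **Latch:** The lever went down with readings up to about 17 N and did not jam. At the end, 32 N on the pad moved it only 0.5 mm, so it was on its hard stop. The last picture puts it at 0 rad to within about 0.05.
- **Bystanders:** The bottles look unmoved in the last picture. I did not look at the tip box again, but the arm stayed clear of it.

**What disagreed or was not checked:**
- **Ball position:** The top and wrist cameras differed by about 2 mm on where the ball was. I settled that by feel, with a 1 mm correction that took away the side torque.
- **Arm drift:** The arm drifted a few millimetres and its tool tilted up to about 4° over the moves.
- **Lever contact:** My first touch on the pad came down too straight and read about 17 N, so I followed the arc from there.
- **Pull test:** I did not tug the joint upward to test it.

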